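# Sweep the loose bottle caps into the catch pan

### The arm

A 7-joint arm with a two-finger parallel gripper is mounted at the origin on the work surface. World frame = base frame: x ahead of the robot, y to its left, z up, the work surface at z = 0. Lengths are in mm, angles in rad, forces in N, time in s.
With the tool pointing down it reaches from about 350 to 900 mm from the base axis. Payload 19.9 kg.
Tool frame: the origin (TCP) lies midway between the tips of the shut fingers; the grasp point (between the pads) lies manip.hold_point_z behind it (manip.hold_point_z is the distance from the TCP to the grasp point, in mm); z points along the fingers, y is the line along which they close (so a half turn about z gives the same grasp; the last joint's range is limited). The gripper opens to 85 mm and grips with 20 to 120 N. Pads are 22 mm wide; open, the fingers measure 114 mm over their backs; the gripper's body (76 mm by 85 mm) begins 54 mm behind the grasp point. The pads swing forward as they close: fully open they stand 13 mm farther back than shut.
Start: joints at [1.242, 0.417, -0.01, 1.614, 0.005, 1.111, -0.053], TCP at [176.796, -599.451, 199.66] pointing down, gripper open.
Joint ranges: [-2.81, 2.81], [-0.39, 2.02], [-1.27, 1.25], [0.06, 2.57], [-1.19, 4.33], [0.19, 2], [-2.82, 2.82]. Speed limits (rad/s): [1.89, 1.89, 2.39, 2.39, 3.01, 3.01, 3.01].

### API

Orientations are given as a unit quaternion [x, y, z, w].
In Python, from plant import manip gives the robot as it stands.
- The arm moves only by the tool apply_moves, never from a script. Its argument "increments" is one flat list of numbers, 5 for each row, row after row: the shift along the tool's x, y, z in mm, then the turn about the tool's z in rad, then the finger opening in mm, from 0 to 85.4. A call has 1 to 20 rows; each row shifts and turns the commanded pose from where the row before left it, along the tool's axes as they then stand; what a row does not reach is not made up. A row lasts 1/10 s, in which the tool goes at most 50 mm and 8.59 degrees, less where a joint would pass 70% of its speed; a pose out of reach is approached as far as the arm can. A call with a gripper value outside its range is refused whole. The fingers move at their own pace and stop on an object; "grip_force" is the grip in N (left out, the last holds). Time passes only in rows, so rows that do not move let the fingers close. It gives the time, the measured TCP pose, the force, the opening and the grip force at its end, in the units of the state.
- manip.get_state(): the state, without advancing time (a new reading comes with each control period).
- manip.get_image(name): name is "side" or "top" or "wrist"; returns a dict with "img" (420x560x3 uint8, red, green, blue), "depth" (420x560 float32, mm along the optical axis (not along the pixel's ray), 0 where there is no reading), "fx", "fy", "cx", "cy" (pixels), "extrinsics" (4x4, takes a point from camera to world coordinates). Camera axes: x right, y up, looking along -z (the intrinsics and any distortion apply to the point x, -y, -z); pixel columns grow to the right and rows downward; lengths in mm; the calibration is good to about 2 mm. A picture is of the moment at which its call begins.
- manip.hand_in(): hands the job in; it is judged then, once.
The state is a dict: "t": time; "joints": joint angles; "dq": joint speeds; "tau": joint torques, N m; "tool_pos": TCP position; "orientation": TCP orientation; "ft_force": force on the tool from outside, world axes, zero at the start; "moment": the same for the moment, N m; "finger_gap": opening from 0.0 (shut) to 1.0 (fully open); "gripper_force": force on a finger pad.
Only numpy, scipy, OpenCV 4.12 (cv2) and the standard library are available. Lean on these libraries where they do the work, as an engineer would, in place of code of your own. Each camera call takes 0.05 s, during which the arm holds its last target. There are 200 camera calls.

### The job

Clear the bench: with the fingertips, gently sweep the three loose white screw caps along the bench, through the open side of the metal catch pan, until every cap lies flat and wholly inside it. Only push the caps - do not pinch, lift or tip them or jam them hard - and leave the two vials, the amber jar and the beaker standing where they are.

Things in the scene. Friction and masses are not known exactly. Their poses are not given: they have to be found in the camera images.
- pan: metal catch pan fixed to the bench: three upright walls, one open side, floor level with the bench (no step). Inside 200 mm wide, 130 mm deep; walls 25 mm high, 4 mm thick. Origin: middle of the open side, on the bench; x points into the pan (back wall at x = 130 mm), y runs across (side walls at y = +-100 mm), z up. Open side faces the robot's right (world -y), within 0.35 rad
- cap_a: loose white plastic screw cap of a bottle with a grey spot on top, a flat ribbed disc 40 mm in diameter and 16 mm tall, about 16 g, lying flat on the bench with its closed top up; origin at the centre of its underside, z up; the three caps are alike and may end anywhere in the pan
- cap_b: loose white plastic screw cap of a bottle with a grey spot on top, a flat ribbed disc 40 mm in diameter and 16 mm tall, about 16 g, lying flat on the bench with its closed top up; origin at the centre of its underside, z up; the three caps are alike and may end anywhere in the pan
- cap_c: loose white plastic screw cap of a bottle with a grey spot on top, a flat ribbed disc 40 mm in diameter and 16 mm tall, about 16 g, lying flat on the bench with its closed top up; origin at the centre of its underside, z up; the three caps are alike and may end anywhere in the pan
- vial_near: bystander: small standing clear glass sample vial with a black cap, 26 mm in diameter, 55 mm tall, origin at the centre of its underside; stands on the robot's side of the caps
- vial_far: bystander: small standing clear glass sample vial with a black cap, 26 mm in diameter, 55 mm tall, origin at the centre of its underside; stands beyond the caps
- jar: bystander: amber glass jar with a black lid, 56 mm in diameter, 70 mm tall, standing to the right of the caps, origin at the centre of its underside
- beaker: bystander: clear glass beaker, 66 mm in diameter, 75 mm tall, standing beyond the pan, origin at the centre of its underside

How it is judged:
By the outcome, as a careful person would: the job done as asked, in the order asked, and still so for the second after the job is handed in, with the robot touching nothing.
It also fails if it takes over 72 s, if anything falls off the work surface, if the arm or the gripper's body presses on something with over 40 N, if the wrist force passes 120 N, or if a joint passes its speed limit or range.

## Working session

There is one attempt and no reset: what is moved stays moved. The work goes in short steps, Python scripts to look and compute and a tool call to move; the robot and the scene stay as the last step left them, time stands still between calls to the robot, and variables do not carry over. Pictures are saved under pics/ and viewed, at most 10 in all, crops included, and the job is handed in when it is done.

Besides the shell and the picture viewer there is one more tool, called as a command line: name --argument value ..., lists and objects as JSON in quotes. apply_moves: Moves the arm, as the interface text tells. Its arguments: {"type":"object","properties":{"increments":{"type":"array"},"grip_force":{"type":"number"}},"required":["increments"]}

```bash
mkdir -p pics; ls; cat > h.py <<'E'
from plant import manip
import numpy as np, cv2
def grab(n,f=None):
    d=manip.get_image(n)
    if f: cv2.imwrite('pics/'+f,d['img'][:,:,::-1])
    return d
def ray(d,u,v):
    E=np.array(d['extrinsics']); c=np.array([(u-d['cx'])/d['fx'],-(v-d['cy'])/d['fy'],-1.])
    return E[:3,3],E[:3,:3]@c
def plane(d,u,v,z):
    o,r=ray(d,u,v); return o+r*(z-o[2])/r[2]
E
python3 - <<'E'
from h import *
s=manip.get_state(); print(s['t'],s['tool_pos'],s['orientation'],s['finger_gap'],manip.hold_point_z)
a=grab('top','top1.png');b=grab('side','side1.png')
for d in(a,b): print(np.round(d['extrinsics'],3),d['fx'],d['cx'],d['cy'],[k for k in d])
E
```

```text
pics
0.0 [ 176.70675693 -599.08950827  199.05603855] [ 9.89728663e-01  1.42957313e-01 -1.42246699e-04 -6.00124402e-04] 0.9964644324591613 18.700000000000003
[[ 8.00000e-03  9.96000e-01 -9.20000e-02  4.88895e+02]
 [-1.00000e+00  8.00000e-03  1.00000e-03 -8.36350e+01]
 [ 1.00000e-03  9.20000e-02  9.96000e-01  8.34971e+02]
 [ 0.00000e+00  0.00000e+00  0.00000e+00  1.00000e+00]] 432.07860643354286 283.6246665089453 205.68634634016954 ['img', 'depth', 'fx', 'fy', 'cx', 'cy', 'extrinsics']
[[ 9.66000e-01  1.25000e-01 -2.26000e-01  3.76159e+02]
 [-2.58000e-01  5.23000e-01 -8.12000e-01 -7.84756e+02]
 [ 1.60000e-02  8.43000e-01  5.38000e-01  4.87479e+02]
 [ 0.00000e+00  0.00000e+00  0.00000e+00  1.00000e+00]] 424.0554694521389 276.6104366895874 206.35651697170434 ['img', 'depth', 'fx', 'fy', 'cx', 'cy', 'extrinsics']
```

View pics/top1.png

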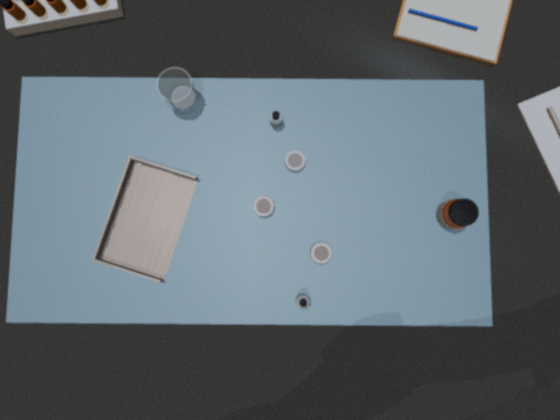

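View pics/side1.png

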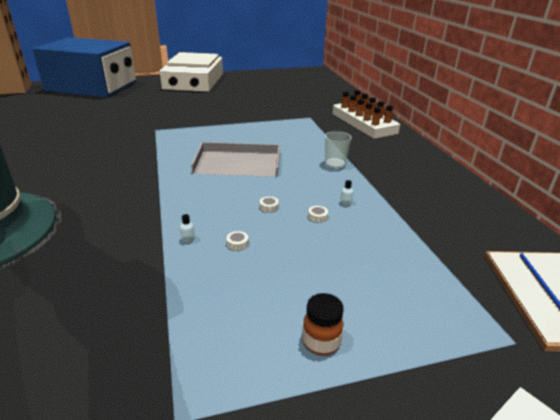

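The top view has world +x up and +y left. The caps are at about (295,160), (264,206) and (321,253). The pan is on the left with corners near (131,158), (197,178), (163,280) and (97,261). The near vial is at (303,301), the far vial at (276,118), the jar at (460,213) and the beaker at (180,92). The side view agrees with this.

```bash
python3 - <<'E'
from h import *
d=grab('top'); im=d['img'].astype(int)
hsv=cv2.cvtColor(d['img'],cv2.COLOR_RGB2HSV)
m=((hsv[:,:,1]<70)&(hsv[:,:,2]>90)).astype(np.uint8)
m[:, :215]=0; m[:80]=0; m[325:]=0
n,l,st,c=cv2.connectedComponentsWithStats(cv2.morphologyEx(m,cv2.MORPH_CLOSE,np.ones((5,5))))
for i in range(1,n):
    if st[i,4]>15: print('blob',st[i],c[i].round(1),plane(d,*c[i],14).round(0))
dk=(hsv[:,:,2]<60).astype(np.uint8); dk[:80]=0;dk[322:]=0;dk[:,:210]=0;dk[:,480:]=0
n,l,st,c=cv2.connectedComponentsWithStats(dk)
for i in range(1,n):
    if st[i,4]>15: print('dark',st[i],c[i].round(1),plane(d,*c[i],55).round(0),plane(d,*c[i],70).round(0))
# pan region: not blue
p=((im[:,:,2]-im[:,:,0])<15).astype(np.uint8); q=np.zeros_like(p); q[140:300,70:215]=p[140:300,70:215]
cs,_=cv2.findContours(q,cv2.RETR_EXTERNAL,cv2.CHAIN_APPROX_SIMPLE); k=max(cs,key=cv2.contourArea)
ap=cv2.boxPoints(cv2.minAreaRect(k)); print(cv2.minAreaRect(k))
for u,v in ap: print((u,v),plane(d,u,v,25).round(0),plane(d,u,v,0).round(0))
for u,v in [(176,85),(184,98)]: print('beaker',plane(d,u,v,75).round(0),plane(d,u,v,0).round(0))
x=d['img'][60:340,60:500]; cv2.imwrite('pics/c.png',cv2.resize(d['img'][70:310,80:340],None,fx=3,fy=2.5*1)[:600,:,::-1] if 0 else cv2.resize(d['img'][130:310,80:320],None,fx=3.3,fy=3.3,interpolation=cv2.INTER_CUBIC)[:,:,::-1])
E
```

```text
blob [  215    80   278   245 66143] [350.1 202.5] [ 572. -211.   14.]
blob [ 517   86   43  107 2374] [545.  127.7] [ 721. -591.   14.]
dark [273 112   6   7  30] [275.3 115.2] [729. -67.  55.] [724. -68.  70.]
dark [449 199  29  27 614] [462.6 212.1] [ 552. -408.   55.] [ 551. -402.   70.]
dark [301 299   5   7  29] [302.9 302.2] [ 389. -120.   55.] [ 391. -119.   70.]
((145.0126190185547, 218.5127716064453), (75.05899810791016, 112.62059783935547), 18.725786209106445)
(np.float32(91.39189), np.float32(259.7939)) [460. 273.  25.] [459. 284.   0.]
(np.float32(127.54753), np.float32(153.13477)) [662. 214.  25.] [667. 223.   0.]
(np.float32(198.63335), np.float32(177.23163)) [617.  77.  25.] [621.  82.   0.]
(np.float32(162.4777), np.float32(283.89078)) [417. 139.  25.] [414. 146.   0.]
beaker [777. 113.  75.] [806. 132.   0.]
beaker [753.  98.  75.] [779. 115.   0.]
```

View pics/c.png

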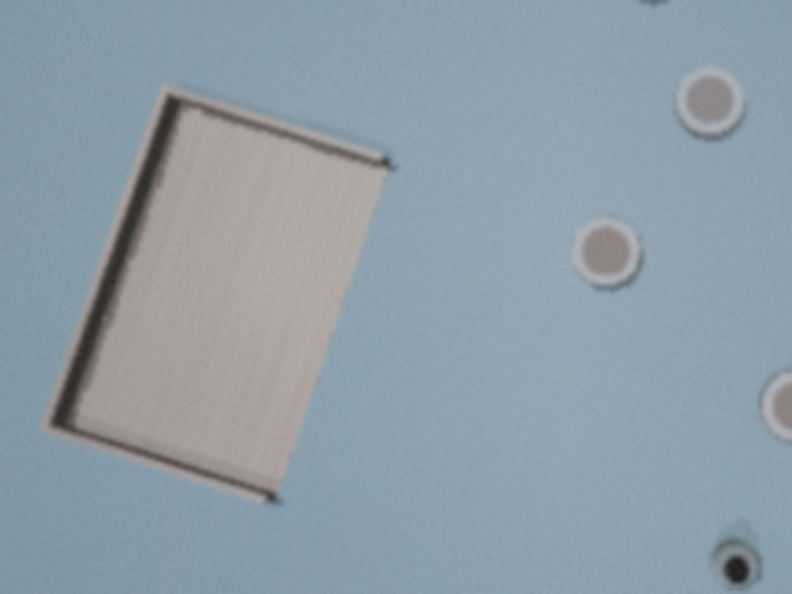

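The crop shows the pan's open-side wall ends at crop (388,160) and (276,497), which is full image (197.8,178.5) and (163.5,280.6). The back corners are at (168,90) and (48,427). Caps are centred at full-image (295,160.5), (263.6,206.4) and (321,253).

```bash
cat >> h.py <<'E'
def caps(d):
    hsv=cv2.cvtColor(d['img'],cv2.COLOR_RGB2HSV)
    g=cv2.medianBlur(cv2.cvtColor(d['img'],cv2.COLOR_RGB2GRAY),3)
    c=cv2.HoughCircles(g,cv2.HOUGH_GRADIENT,1.0,12,param1=120,param2=13,minRadius=8,maxRadius=13)
    return [] if c is None else c[0]
E
python3 - <<'E'
from h import *
d=grab('top')
for c in caps(d):
    if 80<c[1]<320 and c[0]<480: print(c.round(1),plane(d,c[0],c[1],16).round(1))
for u,v in [(197.8,178.3),(163.5,280.6),(131,157.5),(95,259.5)]: print('pan',plane(d,u,v,25).round(0))
L=plane(d,198,178.5,25)[:2];R=plane(d,163.5,280.6,25)[:2]
O=(L+R)/2; t=(L-R)/np.linalg.norm(L-R); n=np.array([-t[1],t[0]]); print(O,np.linalg.norm(L-R),'into',n,np.arctan2(n[1],n[0]))
from scipy.spatial.transform import Rotation
print(Rotation.from_quat(manip.get_state()['orientation']).as_matrix().round(3))
E
```

```text
[183.5  97.5  12.4] [774.8 112.6  16. ]
[465.5 212.5  12.4] [ 554.6 -430.1   16. ]
[320.5 252.5  10.6] [ 476.7 -154.4   16. ]
[294.5 159.5  10.5] [ 654.1 -104.3   16. ]
[263.5 202.5   9.6] [570.5 -45.8  16. ]
pan [615.  79.  25.]
pan [423. 137.  25.]
pan [654. 207.  25.]
pan [461. 266.  25.]
[518.51294964 107.79432394] 200.35982470700802 into [0.29360775 0.95592599] 1.272797580940027
[[ 0.959  0.283 -0.   ]
 [ 0.283 -0.959  0.001]
 [-0.    -0.001 -1.   ]]
```

apply_moves --increments '[32,-22.7,0,0,28,32,-22.7,0,0,28,32,-22.7,0,0,28,32,-22.7,0,0,28,32,-22.7,0,0,28,32,-22.7,0,0,28,32,-22.7,0,0,28,32,-22.7,0,0,28,32,-22.7,0,0,28,32,-22.7,0,0,28,32,-22.7,0,0,28,32,-22.7,0,0,28,32,-22.7,0,0,28,32,-22.7,0,0,28,32,-22.7,0,0,28,32,-22.7,0,0,28]'

```text
t: 1.8
tool_pos: [565.9, -104.9, 199.6]
orientation: [0.99, 0.143, -0.0, -0.0]
ft_force: [-0.5, -0.9, 0.5]
finger_gap: 0.331
gripper_force: 0.0
```

apply_moves --increments '[0,0,10,-0.136,28,0,0,10,-0.136,28,0,0,10,-0.136,28,0,0,10,-0.136,28,0,0,10,-0.136,28,0,0,10,-0.136,28,0,0,10,-0.136,28,0,0,10,-0.136,28,0,0,10,-0.136,28,0,0,10,-0.136,28,0,0,0,0,28,0,0,0,0,28]'

```text
t: 3.0
tool_pos: [565.1, -106.4, 99.8]
orientation: [0.681, 0.732, 0.0, -0.0]
ft_force: [0.4, -0.8, -0.2]
finger_gap: 0.327
gripper_force: 0.0
```

```bash
cat >> h.py <<'E'
from scipy.spatial.transform import Rotation
def st():
    s=manip.get_state(); R=Rotation.from_quat(s['orientation']).as_matrix()
    print('t',round(s['t'],1),'tcp',np.round(s['tool_pos'],1),'yaw',np.arctan2(R[1,0],R[0,0]).round(3),'gap',round(s['finger_gap']*85.4,1),'F',np.round(s['ft_force'],1),'j',np.round(s['joints'],2),'zax',R[:,2].round(3)); return s,R
def todelta(x,y,z):
    s,R=st(); print('tool delta to',(x,y,z),(R.T@(np.array([x,y,z])-s['tool_pos'])).round(1))
O=np.array([518.5,107.8]);N=np.array([.2936,.9559]);T=np.array([.9559,-.2936])
def w2p(p): p=np.array(p[:2])-O; return np.array([p@N,p@T]).round(1)
def p2w(u,v): return (O+u*N+v*T).round(1)
E
python3 - <<'E'
from h import *
todelta(568,-106,5)
d=grab('top','top2.png'); w=grab('wrist','wrist2.png')
print(plane(d,263.6,206.4,16),plane(d,295.1,160.5,16),plane(d,321,253,16))
E
```

```text
t 3.0 tcp [ 565.1 -106.4   99.8] yaw 1.642 gap 28.0 F [ 0.4 -0.8 -0.2] j [ 0.58  0.51 -0.57  1.81  0.34  0.92 -0.07] zax [-0.  0. -1.]
tool delta to (568, -106, 5) [ 0.1  3.  94.8]
[563.09066742 -46.04420653  16.        ] [ 652.18185161 -105.48568429   16.        ] [ 475.80747679 -155.310281     16.        ]
```

View pics/top2.png

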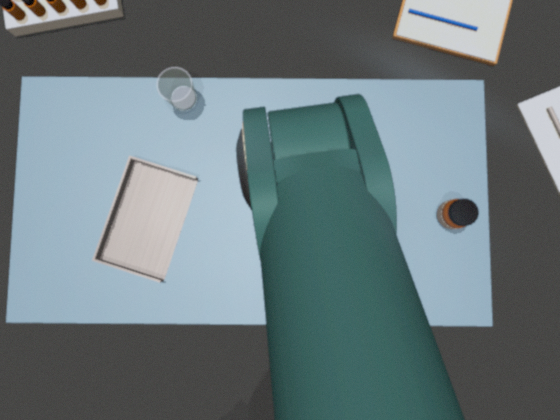

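View pics/wrist2.png

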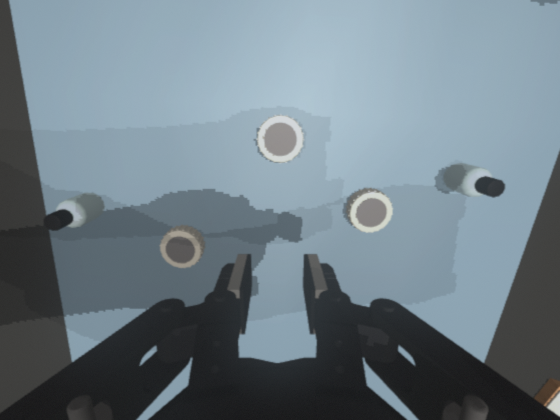

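The top view is mostly hidden by the arm. The wrist view shows cap B dead ahead at (280,138), between the fork tips at about (240,262) and (316,262). Cap C is at (182,247) and cap A at (370,210), both beside the fork. I'll descend behind B.

apply_moves --increments '[0,0,15,0,28,0,0,15,0,28,0,0,15,0,28,0,0,15,0,28,0,0,12,0,28,0,0,10,0,28,0,0,6,0,28,0,0,4,0,28,0,0,3,0,28,0,0,0,0,28]'

```text
t: 4.1
tool_pos: [565.2, -106.3, 4.6]
orientation: [0.68, 0.733, 0.0, -0.0]
ft_force: [0.1, 0.8, -0.2]
finger_gap: 0.328
gripper_force: 0.0
```

```bash
python3 - <<'E'
from h import *
w=grab('wrist','wrist3.png'); todelta(565.5,-80,4)
for c in caps(w): print(c, plane(w,c[0],c[1],16).round(1))
d=grab('side','side3.png')
E
```

```text
t 4.2 tcp [ 565.3 -106.3    4.9] yaw 1.647 gap 28.5 F [-0.6 -0.7 -1.1] j [ 0.52  0.64 -0.5   1.86  0.44  0.75 -0.15] zax [ 0. -0. -1.]
tool delta to (565.5, -80, 4) [26.2  2.2  0.9]
```

View pics/side3.png

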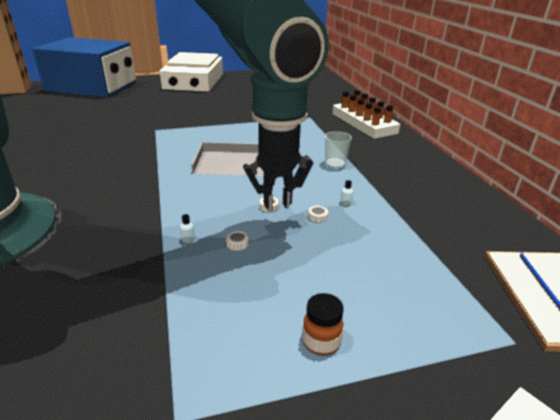

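The side view shows the fork down behind cap B at (269,203). Cap A at (318,213) and cap C at (237,240) are clear. Next I push B.

apply_moves --increments '[6,2,0,0,28,8,0,0,0,28,8,0,0,0,28,8,0,0,0,28,8,0,0,0,28,8,0,0,0,28,8,0,0,0,28,8,0,0,0,28,8,0,0,0,28,8,0,0,0,28,8,0,0,0,28,8,0,0,0,28,8,0,0,0,28,8,0,0,0,28,8,0,0,0,28,8,0,0,0,28]'

```text
t: 5.8
tool_pos: [557.5, 20.2, 4.7]
orientation: [0.68, 0.733, 0.0, -0.0]
ft_force: [0.1, -0.2, 0.4]
finger_gap: 0.325
gripper_force: 0.0
```

```bash
python3 - <<'E'
from h import *
w=grab('wrist','wrist4.png'); x,y=p2w(50,6);s,R=st()
print(w2p(s['tool_pos'])); todelta(547,152,4)
E
```

```text
t 5.8 tcp [557.4  21.8   4.8] yaw 1.648 gap 27.7 F [-1.   3.1 -0.3] j [ 0.31  0.62 -0.51  1.9   0.44  0.73 -0.38] zax [ 0.     0.001 -1.   ]
[-70.8  62.4]
t 5.8 tcp [557.4  21.8   4.8] yaw 1.648 gap 27.7 F [-1.   3.1 -0.3] j [ 0.31  0.62 -0.51  1.9   0.44  0.73 -0.38] zax [ 0.     0.001 -1.   ]
tool delta to (547, 152, 4) [130.6  -0.3   0.9]
```

View pics/wrist4.png

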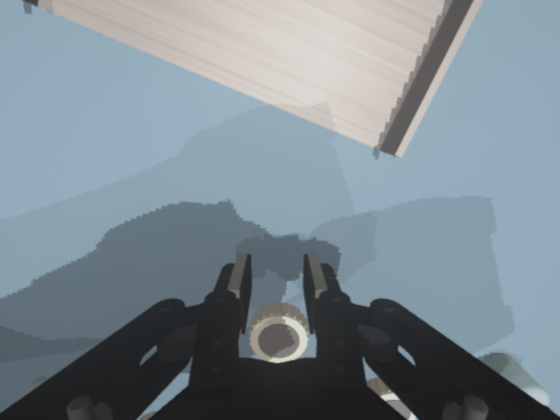

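The wrist view shows the cap at (279,340), behind the fingertips at row 262. So the fork isn't carrying it. I'll work out where it lies.

```bash
python3 - <<'E'
from h import *
w=grab('wrist')
E=np.array(w['extrinsics']);print(E.round(2),w['fx'])
print('cap',plane(w,279,340,16).round(1),'panCorner',plane(w,377,150,0).round(1),plane(w,30,10,0).round(1))
for u,v in [(279,340),(245,262),(240,290),(320,262),(316,270),(387,400)]:
    z=w['depth'][v,u]; o,r=ray(w,u,v); print(u,v,z,(o+r*z).round(1))
E
```

```text
[[ 1.0000e+00 -7.0000e-02 -2.0000e-02  5.5127e+02]
 [ 8.0000e-02  9.5000e-01  3.0000e-01  9.7930e+01]
 [ 0.0000e+00 -3.0000e-01  9.5000e-01  1.7911e+02]
 [ 0.0000e+00  0.0000e+00  0.0000e+00  1.0000e+00]] 293.3060119602965
cap [563.7 -43.5  16. ] panCorner [612.6  85.3   0. ] [417.7 142.8   0. ]
279 340 198.1593 [563.7 -43.4  16.1]
245 262 142.78021 [540.9  30.9  50.2]
240 290 119.8636 [541.4  30.6  74.3]
320 262 197.80052 [587.4   9.    0.6]
316 270 135.69312 [574.5  33.2  57.7]
387 400 216.00783 [647.4 -92.   14.7]
```

```bash
python3 - <<'E'
from h import *
w=grab('wrist')
E=np.array(w['extrinsics']); v,u=np.mgrid[200:420,180:380]; z=w['depth'][200:420,180:380]
c=np.stack([(u-w['cx'])/w['fx']*z,-(v-w['cy'])/w['fy']*z,-z],-1); P=c@E[:3,:3].T+E[:3,3]
s,R=st(); Q=(P-s['tool_pos'])@R
for lo in range(0,90,6):
    k=(P[...,2]>lo+3)&(P[...,2]<lo+9)
    if k.sum()>5: print(lo+6,k.sum(),Q[k].min(0).round(0),Q[k].max(0).round(0), 'rows',v[k].min(),v[k].max(),'cols',u[k].min(),u[k].max())
E
```

```text
t 6.0 tcp [557.6  20.1   4.7] yaw 1.648 gap 27.9 F [ 0.  -0.   0.1] j [ 0.31  0.62 -0.51  1.9   0.44  0.73 -0.38] zax [ 0.  0. -1.]
6 360 [-119.  -20.   -4.] [-46.  78.   2.] rows 305 390 cols 249 379
12 428 [-117.  -20.  -10.] [-45.  76.  -4.] rows 310 396 cols 248 379
18 2076 [-84. -19. -14.] [-46.  20. -10.] rows 316 362 cols 250 307
36 13 [  3. -14. -34.] [  9.  14. -33.] rows 255 266 cols 250 303
42 204 [-10. -27. -40.] [ 12.  25. -34.] rows 254 294 cols 225 327
48 379 [-11. -28. -46.] [ 12.  27. -40.] rows 257 301 cols 221 332
54 421 [-11. -28. -52.] [ 12.  27. -46.] rows 262 307 cols 219 335
60 470 [-11. -28. -58.] [ 12.  27. -52.] rows 268 314 cols 216 337
66 526 [-11. -28. -64.] [ 12.  27. -58.] rows 274 322 cols 213 339
72 791 [-11. -21. -70.] [ 12.  27. -64.] rows 282 334 cols 227 340
78 580 [-10. -36. -76.] [ 14.  36. -70.] rows 289 337 cols 185 368
84 1212 [-12. -37. -82.] [ 15.  39. -76.] rows 292 356 cols 180 379
90 2440 [-12. -36. -88.] [ 13.  37. -82.] rows 305 371 cols 180 379
```

The depth shows the fingertips about 33 mm behind the reported TCP, at z≈38. They passed clear over the cap, which has hardly moved and is now at (564,-44). I'll go back behind it and lower in checked steps.

apply_moves --increments '[-32,0,0,0,28,-32,0,0,0,28,-32,0,0,0,28,-31,0,0,0,28,0,0,0,0,28,0,0,6,0,28,0,0,6,0,28,0,0,4,0,28,0,0,2,0,28,0,0,0,0,28]'

```text
t: 6.95
tool_pos: [567.0, -106.5, -13.7]
orientation: [0.679, 0.734, -0.0, -0.0]
ft_force: [-0.1, -0.2, 0.0]
finger_gap: 0.325
gripper_force: 0.0
```

```bash
cat >> h.py <<'E'
def tips():
    w=grab('wrist'); E=np.array(w['extrinsics']); v,u=np.mgrid[240:310,215:340]; z=w['depth'][240:310,215:340]
    c=np.stack([(u-w['cx'])/w['fx']*z,-(v-w['cy'])/w['fy']*z,-z],-1); P=c@E[:3,:3].T+E[:3,3]
    s,R=st(); Q=(P-s['tool_pos'])@R; k=(abs(Q[...,0])<14)&(abs(Q[...,1])<32)&(z>0)&(z<165)
    print('tip z pct',np.percentile(P[k][:,2],[0.5,1,3,5,50]).round(1),'Qmin',Q[k].min(0).round(1),Q[k].max(0).round(1)); return w
E
python3 - <<'E'
from h import *
tips()
E
```

```text
t 7.0 tcp [ 567.2 -106.6  -13.5] yaw 1.648 gap 28.1 F [ 0.4 -0.3 -0.8] j [ 0.51  0.67 -0.49  1.86  0.45  0.73 -0.16] zax [-0.  0. -1.]
tip z pct [20.7 21.9 23.9 25.6 47. ] Qmin [-11.5 -28.2 -84.8] [ 13.8  27.3 -33. ]
```

apply_moves --increments '[0,0,4,0,28,0,0,4,0,28,0,0,3,0,28,0,0,2,0,28,0,0,0,0,28]'

```text
t: 7.5
tool_pos: [567.0, -107.1, -26.7]
orientation: [0.68, 0.733, -0.0, -0.0]
ft_force: [-0.8, -0.2, 0.2]
finger_gap: 0.327
gripper_force: 0.0
```

```bash
python3 - <<'E'
from h import *
tips()
E
```

```text
t 7.5 tcp [ 567.1 -107.   -26.5] yaw 1.647 gap 28.0 F [ 0.1 -0.1  0.1] j [ 0.5   0.69 -0.48  1.86  0.47  0.7  -0.17] zax [-0.  0. -1.]
tip z pct [-0.7 -0.6 -0.3 -0.2 14. ] Qmin [-11.7 -32.  -84.9] [ 14.   32.  -24.9]
```

apply_moves --increments '[6,0,0,0,28,8,0,0,0,28,8,0,0,0,28,6,0,0,0,28,6,0,0,0,28,6,0,0,0,28,6,0,0,0,28,6,0,0,0,28,6,0,0,0,28,6,0,0,0,28,0,0,0,0,28]'

```text
t: 8.65
tool_pos: [562.3, -42.2, -26.3]
orientation: [0.679, 0.734, 0.0, -0.0]
ft_force: [0.3, 0.1, 0.6]
finger_gap: 0.331
gripper_force: 0.0
```

```bash
python3 - <<'E'
from h import *
w=grab('wrist','wrist5.png'); st()
E
```

```text
t 8.7 tcp [562.3 -42.8 -26.3] yaw 1.647 gap 28.3 F [-0.4 -0.2  0.8] j [ 0.39  0.67 -0.48  1.89  0.47  0.69 -0.29] zax [-0.  0. -1.]
```

View pics/wrist5.png

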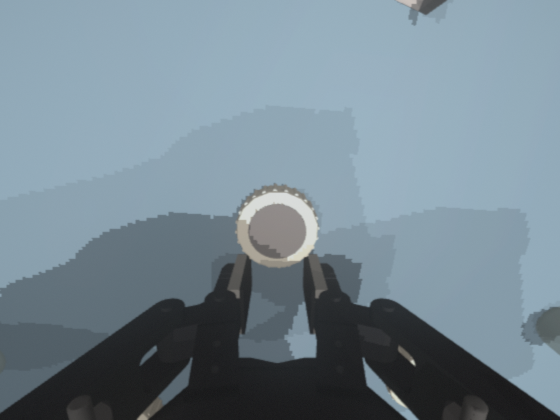

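Cap B now sits seated in the fork at (278,230), being pushed. I'll continue into the pan.

apply_moves --increments '[6,0,0,0,28,8,0,0,0,28,8,0,0,0,28,8,0,0,0,28,8,0,0,0,28,8,0,0,0,28,8,0,0,0,28,8,0,0,0,28,8,0,0,0,28,8,0,0,0,28,8,0,0,0,28,8,0,0,0,28,8,0,0,0,28,8,0,0,0,28,8,0,0,0,28,8,0,0,0,28,8,0,0,0,28,8,0,0,0,28,8,0,0,0,28,8,0,0,0,28]'

```text
t: 10.7
tool_pos: [550.3, 114.9, -26.3]
orientation: [0.68, 0.733, 0.0, -0.0]
ft_force: [0.2, -0.2, -0.9]
finger_gap: 0.326
gripper_force: 0.1
```

apply_moves --increments '[8,0,0,0,28,8,0,0,0,28,8,0,0,0,28,7,0,0,0,28,5,0,0,0,28,0,0,0,0,28]'

```text
t: 11.3
tool_pos: [547.5, 151.0, -26.3]
orientation: [0.679, 0.734, 0.0, -0.0]
ft_force: [0.2, 0.3, 0.2]
finger_gap: 0.329
gripper_force: 0.0
```

```bash
cat >> h.py <<'E'
def wcaps(w):
    "caps in a wrist picture: depth points 14..18 mm high, blob centres"
    E=np.array(w['extrinsics']); v,u=np.mgrid[:420,:560]; z=w['depth']
    c=np.stack([(u-w['cx'])/w['fx']*z,-(v-w['cy'])/w['fy']*z,-z],-1); P=c@E[:3,:3].T+E[:3,3]
    m=((P[...,2]>13.5)&(P[...,2]<19)).astype(np.uint8)
    n,l,s_,_=cv2.connectedComponentsWithStats(cv2.morphologyEx(m,cv2.MORPH_OPEN,np.ones((5,5))))
    for i in range(1,n):
        if s_[i,4]>250:
            q=P[l==i]; (x,y),r=cv2.minEnclosingCircle(q[:,:2].astype(np.float32)); print('cap',round(x,1),round(y,1),'r',round(r,1),'z',q[:,2].mean().round(1),'pan',w2p((x,y)))
E
python3 - <<'E'
from h import *
w=grab('wrist'); s,R=st(); print(w2p(s['tool_pos'])); wcaps(w)
E
```

```text
t 11.3 tcp [547.6 150.4 -26.3] yaw 1.647 gap 27.9 F [-0.2 -0.6 -0. ] j [ 0.05  0.68 -0.48  1.88  0.47  0.69 -0.63] zax [-0.  0. -1.]
[49.3 15.3]
cap 443.0 209.2 r 49.7 z 16.3 pan [  74.7 -101.9]
cap 643.1 177.7 r 30.9 z 16.3 pan [103.4  98.6]
cap 545.2 176.0 r 20.4 z 16.3 pan [73.   5.5]
```

Cap B is in place at pan (73, 5). Next I back off, rise and go behind cap A.

apply_moves --increments '[-20,0,0,0,28,-20,0,0,0,28,0,0,-30,0,28,0,0,-40,0,28,0,0,-30,0,28,-33.6,14.4,0,0,28,-33.6,14.4,0,0,28,-33.6,14.4,0,0,28,-33.6,14.4,0,0,28,-33.6,14.4,0,0,28,-33.6,14.4,0,0,28,-33.6,14.4,0,0,28,-33.6,14.4,0,0,28,0,0,0,-0.145,28,0,0,0,-0.145,28,0,0,0,-0.145,28,0,0,0,-0.145,28,0,0,0,0,28]'

```text
t: 13.15
tool_pos: [685.6, -149.7, 73.3]
orientation: [0.441, 0.898, 0.0, -0.0]
ft_force: [-0.6, -0.9, -0.2]
finger_gap: 0.331
gripper_force: 0.0
```

```bash
python3 - <<'E'
from h import *
w=grab('wrist'); todelta(686,-148.6,-26.5); wcaps(w)
d=grab('top'); 
E
```

```text
t 13.2 tcp [ 685.6 -149.6   73.4] yaw 2.223 gap 28.1 F [ 0.4 -0.3 -0.2] j [ 0.57  0.76 -0.62  1.48  0.48  1.05  0.49] zax [-0.  0. -1.]
tool delta to (686, -148.6, -26.5) [ 0.5  0.9 99.9]
cap 475.0 -156.0 r 20.6 z 16.2 pan [-265.    35.9]
cap 652.1 -105.4 r 20.2 z 16.3 pan [-164.6  190.3]
```

Both caps are confirmed where expected. I descend, then push A to the waypoint.

apply_moves --increments '[0,0.5,25,0,28,0,0,25,0,28,0,0,20,0,28,0,0,15,0,28,0,0,8,0,28,0,0,5,0,28,0,0,2,0,28,6,0,0,0,28,8,0,0,0,28,6,0,0,0,28,6,0,0,0,28,6,0,0,0,28,6,0,0,0,28,6,0,0,0,28,8,0,0,0,28,8,0,0,0,28,8,0,0,0,28,8,0,0,0,28,8,0,0,0,28,8,0,0,0,28]'

```text
t: 15.25
tool_pos: [629.8, -75.2, -26.3]
orientation: [0.442, 0.897, 0.0, -0.0]
ft_force: [0.1, -0.2, -0.5]
finger_gap: 0.325
gripper_force: 0.1
```

```bash
python3 - <<'E'
from h import *
w=grab('wrist'); s,R=st(); print(w2p(s['tool_pos'])); wcaps(w)
W=p2w(-70,58); print(W)
E
```

```text
t 15.3 tcp [629.1 -73.9 -26.3] yaw 2.228 gap 28.1 F [-0.   1.3 -0.2] j [ 0.48  0.79 -0.57  1.71  0.56  0.81  0.31] zax [-0.001  0.001 -1.   ]
[-141.2  159.1]
cap 614.1 -56.1 r 20.5 z 16.3 pan [-128.6  139.5]
[553.4  23.9]
```

apply_moves --increments '[6,0,0,0,28,8,0,0,0,28,8,0,0,0,28,8,0,0,0,28,8,0,0,0,28,8,0,0,0,28,8,0,0,0,28,8,0,0,0,28,8,0,0,0,28,8,0,0,0,28,8,0,0,0,28,8,0,0,0,28,5,0,0,0,28,0,0,0,0,28]'

```text
t: 16.7
tool_pos: [569.5, 3.4, -26.3]
orientation: [0.441, 0.897, 0.0, -0.0]
ft_force: [0.1, -0.2, 0.2]
finger_gap: 0.324
gripper_force: 0.0
```

```bash
python3 - <<'E'
from h import *
w=grab('wrist'); s,R=st(); print(w2p(s['tool_pos'])); wcaps(w)
print(p2w(-126,58))
E
```

```text
t 16.8 tcp [569.8   2.8 -26.3] yaw 2.227 gap 27.9 F [0.1 1.1 0.1] j [ 0.38  0.71 -0.58  1.88  0.56  0.73  0.14] zax [ 0. -0. -1.]
[-85.3  79.9]
cap 553.3 23.1 r 20.6 z 16.3 pan [-70.8  58.2]
cap 485.5 -150.9 r 16.5 z 15.8 pan [-257.    44.4]
[536.9 -29.7]
```

apply_moves --increments '[-15,0,0,0,28,-20,0,0,0,28,0,0,-30,0,28,0,0,-20,0,28,15,-23,0,0,28,14.4,-23,0,0,28,0,0,0,0.136,28,0,0,0,0.136,28,0,0,0,0.136,28,0,0,0,0.136,28,0,0,0,0.136,28,0,0,0,0.136,28,0,0,0,0.138,28,0,0,0,0,28]'

```text
t: 18.15
tool_pos: [537.5, -30.7, 23.8]
orientation: [0.805, 0.593, 0.0, 0.0]
ft_force: [-0.5, 0.6, 0.4]
finger_gap: 0.328
gripper_force: 0.0
```

```bash
python3 - <<'E'
from h import *
w=grab('wrist'); s,R=st(); print(w2p(s['tool_pos'])); todelta(536.9,-29.7,-26.5); wcaps(w)
E
```

```text
t 18.2 tcp [537.3 -30.6  23.8] yaw 1.275 gap 28.3 F [-0.2  0.5 -0.1] j [ 0.33  0.54 -0.41  1.95  0.32  0.72 -0.57] zax [ 0. -0. -1.]
[-126.7   58.6]
t 18.2 tcp [537.3 -30.6  23.8] yaw 1.275 gap 28.3 F [-0.2  0.5 -0.1] j [ 0.33  0.54 -0.41  1.95  0.32  0.72 -0.57] zax [ 0. -0. -1.]
tool delta to (536.9, -29.7, -26.5) [ 0.7 -0.7 50.3]
cap 553.3 23.2 r 20.4 z 16.3 pan [-70.6  58.1]
```

apply_moves --increments '[0,0,20,0,28,0,0,15,0,28,0,0,10,0,28,0,0,5,0,28,6,0,0,0,28,8,0,0,0,28,8,0,0,0,28,6,0,0,0,28,6,0,0,0,28,6,0,0,0,28,8,0,0,0,28,8,0,0,0,28,8,0,0,0,28,8,0,0,0,28,8,0,0,0,28,8,0,0,0,28,8,0,0,0,28]'

```text
t: 19.9
tool_pos: [565.1, 62.6, -26.3]
orientation: [0.804, 0.594, -0.0, -0.0]
ft_force: [-0.3, -0.3, 1.3]
finger_gap: 0.326
gripper_force: 0.2
```

```bash
python3 - <<'E'
from h import *
w=grab('wrist'); s,R=st(); print(w2p(s['tool_pos'])); wcaps(w)
E
```

```text
t 19.9 tcp [565.4  64.1 -26.2] yaw 1.274 gap 28.3 F [-1.3  1.5 -0.3] j [ 0.12  0.66 -0.37  1.88  0.37  0.67 -0.76] zax [ 0.     0.001 -1.   ]
[-27.9  57.7]
cap 545.1 176.3 r 20.5 z 16.3 pan [73.3  5.3]
cap 572.0 86.0 r 20.4 z 16.3 pan [-5.2 57.5]
```

apply_moves --increments '[8,0,0,0,28,8,0,0,0,28,8,0,0,0,28,8,0,0,0,28,8,0,0,0,28,8,0,0,0,28,8,0,0,0,28,8,0,0,0,28,7,0,0,0,28,5,0,0,0,28,0,0,0,0,28]'

```text
t: 21.05
tool_pos: [587.4, 135.4, -26.3]
orientation: [0.804, 0.595, 0.0, -0.0]
ft_force: [-0.5, -0.3, 0.3]
finger_gap: 0.334
gripper_force: 0.0
```

```bash
python3 - <<'E'
from h import *
w=grab('wrist'); s,R=st(); print(w2p(s['tool_pos'])); wcaps(w)
c=np.array([475,-156.]); tg=p2w(75,-50); dd=tg-c; L=np.linalg.norm(dd); e=dd/L
print(tg,L,'yaw',np.arctan2(e[1],e[0]),'start',c-55*e)
E
```

```text
t 21.1 tcp [587.3 134.8 -26.3] yaw 1.273 gap 27.8 F [1.  0.  0.3] j [ 0.    0.7  -0.37  1.8   0.36  0.71 -0.86] zax [-0.  0. -1.]
[46.  57.8]
cap 545.6 176.3 r 20.4 z 16.2 pan [73.4  5.8]
cap 594.6 159.5 r 20.4 z 16.3 pan [71.8 57.6]
[492.7 194.2] 350.6470162428307 yaw 1.5202967516393373 start [ 472.22370374 -210.92988421]
```

apply_moves --increments '[-20,0,0,0,28,-20,0,0,0,28,0,0,-30,0,28,0,0,-40,0,28,0,0,-30,0,28,-36,-1,0,0,28,-36,-1,0,0,28,-36,-1,0,0,28,-36,-1,0,0,28,-36,-1,0,0,28,-36,-1,0,0,28,-36,-1,0,0,28,-36,-1,0,0,28,-36,-1,0,0,28,0,0,0,-0.1235,28,0,0,0,-0.1235,28,0,0,0,0,28]'

```text
t: 22.8
tool_pos: [471.4, -211.3, 73.7]
orientation: [0.724, 0.689, -0.0, -0.0]
ft_force: [0.1, 0.1, -0.1]
finger_gap: 0.33
gripper_force: 0.0
```

```bash
python3 - <<'E'
from h import *
w=grab('wrist'); todelta(472.2,-211,-26.5); wcaps(w)
E
```

```text
t 22.9 tcp [ 471.5 -211.1   73.7] yaw 1.517 gap 28.3 F [-0.2  0.5  0.5] j [ 0.73  0.43 -0.44  1.98  0.25  0.79  0.09] zax [-0.  0. -1.]
tool delta to (472.2, -211, -26.5) [1.000e-01 7.000e-01 1.002e+02]
cap 475.0 -155.9 r 20.2 z 16.3 pan [-264.8   35.8]
```

apply_moves --increments '[0,0.7,25,0,28,0,0,25,0,28,0,0,20,0,28,0,0,15,0,28,0,0,8,0,28,0,0,5,0,28,0,0,2,0,28,6,0,0,0,28,8,0,0,0,28,8,0,0,0,28,6,0,0,0,28,6,0,0,0,28,6,0,0,0,28,8,0,0,0,28,8,0,0,0,28,8,0,0,0,28,8,0,0,0,28,8,0,0,0,28,8,0,0,0,28,8,0,0,0,28]'

```text
t: 24.85
tool_pos: [477.4, -114.2, -26.3]
orientation: [0.725, 0.689, 0.0, -0.0]
ft_force: [0.8, -0.5, 0.0]
finger_gap: 0.326
gripper_force: 0.1
```

apply_moves --increments '[8,0,0,0,28,8,0,0,0,28,8,0,0,0,28,8,0,0,0,28,8,0,0,0,28,8,0,0,0,28,8,0,0,0,28,8,0,0,0,28,8,0,0,0,28,8,0,0,0,28,8,0,0,0,28,8,0,0,0,28]'

```text
t: 26.05
tool_pos: [482.3, -18.3, -26.3]
orientation: [0.725, 0.689, 0.0, -0.0]
ft_force: [-0.7, -0.4, 0.6]
finger_gap: 0.328
gripper_force: 0.1
```

```bash
python3 - <<'E'
from h import *
w=grab('wrist'); s,R=st(); print(w2p(s['tool_pos'])); wcaps(w)
E
```

```text
t 26.1 tcp [482.4 -16.9 -26.3] yaw 1.521 gap 28.1 F [0.3 2.1 0.1] j [ 0.27  0.55 -0.36  2.09  0.36  0.55 -0.4 ] zax [ 0.     0.001 -1.   ]
[-129.8    2.1]
cap 483.5 6.3 r 20.5 z 16.3 pan [-107.3   -3.6]
```

apply_moves --increments '[8,0,0,0,28,8,0,0,0,28,8,0,0,0,28,8,0,0,0,28,8,0,0,0,28,8,0,0,0,28,8,0,0,0,28,8,0,0,0,28,8,0,0,0,28,8,0,0,0,28,8,0,0,0,28,8,0,0,0,28,8,0,0,0,28,8,0,0,0,28,8,0,0,0,28]'

```text
t: 27.6
tool_pos: [488.4, 101.5, -26.3]
orientation: [0.725, 0.689, -0.0, -0.0]
ft_force: [0.0, -0.4, -1.0]
finger_gap: 0.33
gripper_force: 0.1
```

```bash
python3 - <<'E'
from h import *
w=grab('wrist'); s,R=st(); print(w2p(s['tool_pos'])); wcaps(w)
E
```

```text
t 27.6 tcp [488.5 102.9 -26.2] yaw 1.521 gap 28.0 F [-1.4  1.8  0.3] j [ 0.03  0.57 -0.36  2.06  0.36  0.57 -0.63] zax [ 0.     0.001 -1.   ]
[-13.5 -27.3]
cap 545.3 176.1 r 20.4 z 16.3 pan [73.2  5.6]
cap 594.1 159.3 r 20.7 z 16.3 pan [71.5 57.1]
cap 488.6 125.5 r 21.2 z 16.3 pan [  8.2 -33.8]
cap 621.9 111.8 r 12.3 z 16.2 pan [34.2 97.6]
cap 615.9 91.4 r 8.4 z 16.5 pan [12.9 97.9]
```

apply_moves --increments '[8,0,0,0,28,8,0,0,0,28,8,0,0,0,28,8,0,0,0,28,8,0,0,0,28,8,0,0,0,28,7,0,0,0,28,6,0,0,0,28,4,0,0,0,28,0,0,0,0,28,-15,0,0,0,28,-20,0,0,0,28,0,0,-30,0,28,0,0,-40,0,28,0,0,-40,0,28,0,0,-30,0,28,-40,0,-10,0,28,-40,0,0,0,28,-40,0,0,0,28,-40,0,0,0,28]'

```text
t: 29.65
tool_pos: [481.0, -31.9, 123.8]
orientation: [0.725, 0.688, -0.0, 0.0]
ft_force: [0.5, -0.1, -0.5]
finger_gap: 0.326
gripper_force: 0.0
```

apply_moves --increments '[-40,0,0,0,28,-40,0,0,0,28,-40,0,0,0,28,-40,0,0,0,28,-40,0,0,0,28,0,0,0,0,28,0,0,0,0,28,0,0,0,0,28]'

```text
t: 30.45
tool_pos: [471.2, -228.4, 123.6]
orientation: [0.725, 0.689, -0.0, -0.0]
ft_force: [0.2, -0.2, -0.2]
finger_gap: 0.328
gripper_force: 0.0
```

```bash
python3 - <<'E'
from h import *
st(); d=grab('top','top9.png')
for c in caps(d):
    if 80<c[1]<320 and c[0]<480: p=plane(d,c[0],c[1],16);print(c.round(1),p.round(1),w2p(p))
E
```

```text
t 30.4 tcp [ 471.2 -228.4  123.6] yaw 1.52 gap 28.0 F [ 0.2 -0.2 -0.2] j [ 0.65  0.35 -0.31  1.93  0.13  0.89  0.23] zax [-0.  0. -1.]
[182.5  96.5  11.3] [776.8 114.6  16. ] [ 82.4 244.9]
[148.5 216.5  10.2] [542.  172.2  16. ] [68.5  3.6]
[157.5 189.5   8.8] [593.8 156.9  16. ] [69.1 57.6]
[139.5 241.5   8.4] [494.6 187.4  16. ] [ 69.1 -46.2]
[382.5 282.5  10.2] [ 421.8 -270.5   16. ] [-390.    18.6]
```

View pics/top9.png

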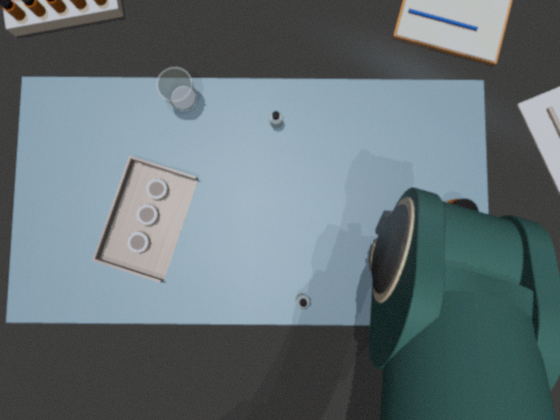

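All three caps lie flat inside the pan at (157,189), (148,216) and (138,242). Both vials, at (276,118) and (303,301), and the beaker are standing where they were. The jar is partly hidden, but it was never approached.

```bash
python3 -c "
from plant import manip
print(manip.hand_in())"
```

```text
the job is handed in; nothing more can be done
None
```

All three caps were swept flat and wholly inside the catch pan, the vials, jar and beaker were left untouched, and the job was handed in at about 30 s of the 72 s allowed.

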